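# Push the worn eraser through the sprung lid of the desk litter bin

### The arm

A 6-joint arm with a two-finger parallel gripper is mounted at the origin on a cart in front of the work surface, level with it; the furniture and walls round the work are solid. World frame = base frame: x ahead of the robot, y to its left, z up, the work surface at z = 0. Lengths are in m, angles in rad, forces in N, time in s.
With the tool pointing down it reaches from about 0.275 to 0.825 m from the base axis. Payload 4.9 kg.
Tool frame: the origin (TCP) lies on the centre line of the jaws, within the pads' length; the fingertips stand 22 mm ahead of it and the grasp point (between the pads) lies 3 mm ahead of it (ctrl.tip_reach is the distance from the TCP to the fingertips, in m); z points along the fingers, y is the direction in which the jaws open and shut (so a half turn about z gives the same grasp; the last joint's range is limited). The gripper opens to 85 mm and grips with 20 to 120 N. Pads are 22 mm wide; open, the fingers measure 114 mm over their backs; the gripper's body (76 mm by 85 mm) begins 54 mm behind the grasp point. The pads swing forward as they close: fully open they stand 13 mm farther back than shut.
Start: joints at [1.101, 0.326, -0.193, 1.052, 0, 1.437], TCP at [0.181, 0.519, 0.22] pointing down, gripper open.
Joint ranges: [-2.65, 2.65], [-0.97, 1.79], [-1.3, 1.35], [-1.93, 2.1], [-1.47, 1.37], [-3.14, 3.14]. Speed limits (rad/s): [2.57, 2.57, 3.14, 3.14, 3.14, 3.14].

### API

Orientations are given as a unit quaternion [x, y, z, w].
In Python, from bench import ctrl, cams, order gives the robot as it stands.
- The arm moves only by the tool arm_command, never from a script. Its argument "increments" is a list that holds one entry, the list of rows, each a list of 5 numbers: the finger opening in mm, from 0 to 85.4, then the shift along the tool's x, y, z in mm, then the turn about the tool's z in degrees. In form: [[[jaw, tx, ty, tz, roll], ...]]. A call has 1 to 8 rows; each row is the pose to reach, as a shift and turn from the pose commanded when the call began, along the tool's axes at that moment; what a row does not reach only later rows make up. A row lasts 1/12 s, in which the tool goes at most 41.7 mm and 7.16 degrees, less where a joint would pass 70% of its speed; a pose out of reach is approached as far as the arm can. A call with a gripper value outside its range is refused whole. The fingers move at their own pace and stop on an object; the grip force is fixed at half the most. Time passes only in rows, so rows that repeat a pose let the fingers close. It gives the time, the measured TCP pose, the force and the opening at its end, in the units of the state.
- ctrl.sense(): the state, without advancing time (a new reading comes with each control period).
- cams.camera(name): name is "side" or "top"; returns a dict with "image" (400x640x3 uint8, red, green, blue), "depth" (400x640 float32, m along the optical axis (not along the pixel's ray), 0 where there is no reading), "fx", "fy", "cx", "cy" (pixels), "k1" (the pictures are not rectified: a ray, as slopes to the right and down, at radius r is drawn at 1 + k1 r^2 times it, then the intrinsics apply), "R" (3x3) and "t" (3): a world point X has camera coordinates R X + t. Camera axes: x right, y down, z forward; pixel columns grow to the right and rows downward; lengths in m; the calibration is good to about 2 mm. A picture is of the moment at which its call begins.
- order.close_job(): hands the job in, once; it reports no verdict.
The state is a dict: "time_s": time; "q": joint angles; "joint_vel": joint speeds; "tau": joint torques, N m; "tcp_pos": TCP position; "eef_rot": TCP orientation; "contact_force": force on the tool from outside, world axes, zero at the start; "ft_torque": the same for the moment, N m; "opening": finger opening in m.
Only numpy, scipy, OpenCV 4.12 (cv2) and the standard library are available. Lean on these libraries where they do the work, as an engineer would, in place of code of your own. Each camera call takes 0.05 s, during which the arm holds its last target.

### The job

Throw away the worn eraser that lies on the front ledge of the small desk litter bin: with one fingertip press down the orange rail to hold the self-closing blue lid open, and while it is held open push the eraser along the ledge with the other finger until it drops over the edge into the bin. Then take the hand away so that the lid springs shut. Only push the eraser, never pick it up or slide it onto the closed lid, and leave the two rubber stamps beside the bin standing where they are.

Things in the scene. Friction and masses are not known exactly. Their poses are not given: they have to be found in the camera images.
- litter_bin: Desk litter bin, fixed: white box 256 mm long (x), 170 wide (y), 100 high. Origin: centre of its underside on the worktop; x from front to back, y left, z up. Front, x = -128 to -45: level grey ledge, top z = 100, rims 5 mm high only at its sides (y = +-85). Behind it the blue lid covers the opening; from x = 82 a fixed cover. Two ears (x = 60, y = +-83) rise to z = 153. Inside 96 mm deep.
- ledge_edge (a point): Middle of the ledge's inner edge, on its top: x = -45, y = 0, z = 100 mm in the bin's frame; axes as the bin's. With the lid open, the eraser drops once its centre is about 5 to 10 mm past this edge.
- lid_axle (a point): Middle of the lid's level axle (steel, 8 mm thick, along the bin's y), fixed: x = 60, y = 0, z = 140 mm in the bin's frame, axes as the bin's. It is 40 mm above the ledge's level.
- bin_lid (a joint): Angle of the sprung blue lid, rad: 0 shut, grows opening, stop at 1.0. Shut, its panel is level with the ledge, x = -43 to 80, y = -76 to 76 mm in the bin's frame. Opening, the front edge sinks and draws back from the ledge (45 mm gap at about 0.65), the rear edge rises up to 40 mm. A light spring shuts it; 1 to 4 N on the rail holds it open.
- rail_front (a point): Middle of the front top edge of the orange press rail on the lid; moves with it. Shut: x = -43, y = 35, z = 140 mm in the bin's frame. Rail 24 mm wide (y = 23 to 47), its top runs level back to the axle (103 mm). A tip pressing its top at X in front of and d below the axle opens the lid by atan(d/X): wider as it moves on towards the axle. With the tip near ledge level keep X over 30 mm.
- eraser_center (a point): Centre (6 mm above the ledge) of the worn eraser, white in a green sleeve, loose block 22 x 52 x 12 mm (x, y, z), about 25 g. It lies flat on the ledge, long side within 0.25 rad of the bin's y, centre 22 to 30 mm in front of the ledge's inner edge, at bin y = -30 to -10 mm. Push its front long side towards the bin's +x.
- stamp_a: Bystander: rubber stamp with turned wooden handle, 26 x 40 x 57 mm, loose, standing on the worktop on the bin's left (+y) side. Origin: centre of its underside, z up.
- stamp_b: Bystander: rubber stamp with turned wooden handle, 26 x 40 x 65 mm, loose, standing on the worktop on the bin's right (-y) side. Origin: centre of its underside, z up.
There are look-alikes about, which are no part of the job. Leave any brown or pink look-alike of the part that bears eraser_center alone.

How it is judged:
By the outcome, as a careful person would: the job done as asked, in the order asked, and still so for the second after the job is handed in, with the robot touching nothing.
It also fails if it takes over 38 s, if anything falls off the work surface, if the arm or the gripper's body presses on something with over 40 N, if the wrist force passes 120 N, or if a joint passes its speed limit or range.

## Working session

There is one attempt and no reset: what is moved stays moved. The work goes in short steps, Python scripts to look and compute and a tool call to move; the robot and the scene stay as the last step left them, time stands still between calls to the robot, and variables do not carry over. Pictures are saved under pics/ and viewed, and the job is handed in when it is done.

Besides the shell and the picture viewer there is one more tool, called after "Call:" by a JSON object that holds its "fn" and its "kwargs". arm_command: Moves the arm, as the interface text tells. Its arguments: {"type":"object","properties":{"increments":{"type":"array","items":{"type":"array","items":{"type":"array","items":{"type":"number"}}}}},"required":["increments"]}

```bash
ls; mkdir -p pics
python3 - <<'E'
from bench import ctrl, cams, order
import cv2, numpy as np, pickle
s=ctrl.sense(); print(s, ctrl.tip_reach)
d={}
for n in ("side","top"):
    c=cams.camera(n); d[n]=c
    cv2.imwrite(f"pics/{n}0.png", c["image"][:,:,::-1])
    print(n,{k:c[k] for k in c if k not in("image","depth")})
pickle.dump(d,open("c0.pkl","wb"))
E
```

```text
pics
{'time_s': 0.0, 'q': array([ 1.10079190e+00,  3.26933942e-01, -1.93607967e-01,  1.05201527e+00,
        2.77679971e-05,  1.43659676e+00]), 'joint_vel': array([-0.00157951, -0.00060851,  0.00156146, -0.00130504, -0.00068562,
       -0.00050919]), 'tau': array([-2.68101503e-04, -4.43400049e+01,  2.62437952e+01,  1.52479304e-02,
       -3.03378483e-04,  1.07262935e-05]), 'tcp_pos': array([0.18093912, 0.51873045, 0.21969814]), 'eef_rot': array([ 1.67114589e-01,  9.85937087e-01, -8.36422298e-04, -2.75205965e-04]), 'contact_force': array([-0.31577637, -0.51636137, -0.0281806 ]), 'ft_torque': array([-0.00438139, -0.01000544, -0.02837709]), 'opening': 0.08522659073757338} 0.022
side {'fx': 390.84357442958617, 'fy': 390.84357442958617, 'cx': 323.52069247572825, 'cy': 204.85469919973644, 'k1': -0.08270640114513181, 'R': array([[ 0.81132388, -0.58439887, -0.01521609],
       [-0.29730278, -0.39005622, -0.87147416],
       [ 0.50335338,  0.71157158, -0.49020533]]), 't': array([-0.46462615,  0.25251242,  0.64278571])}
top {'fx': 394.70438385091813, 'fy': 394.70438385091813, 'cx': 321.37826979908294, 'cy': 197.00267001817318, 'k1': 0.019850973796406962, 'R': array([[-0.01706737, -0.99980064, -0.01036315],
       [-0.98046398,  0.01876681, -0.19580142],
       [ 0.19595686,  0.00681888, -0.98058881]]), 't': array([-0.02922042,  0.54765229,  0.92647822])}
```

View pics/side0.png

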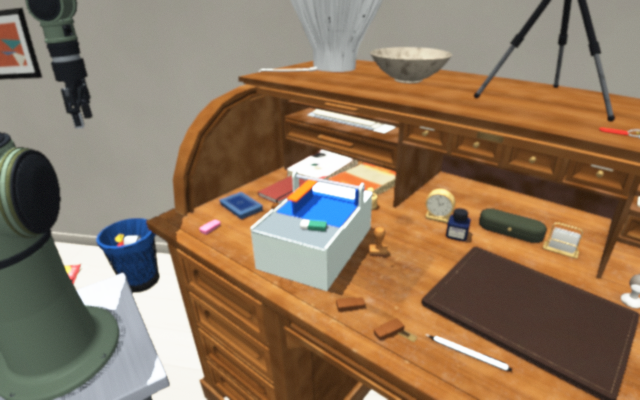

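View pics/top0.png

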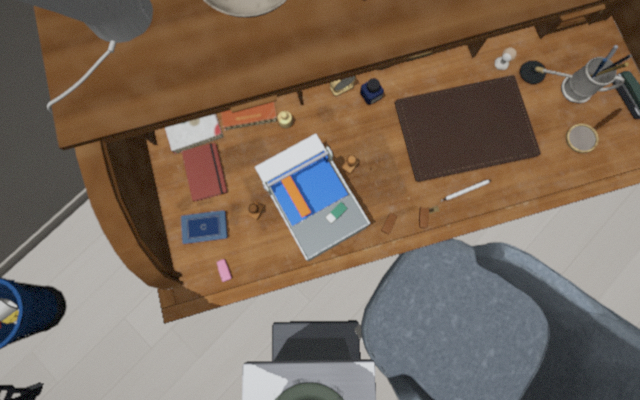

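Seen in the top picture: the white/green eraser on the ledge at (337,213), a pink look-alike at (223,270), brown ones at (389,223) and (424,217). The stamps are at (256,211) and (351,162). I choose the green-sleeved one on the ledge and check it in a close crop.

Run:
```python
import cv2, pickle
d=pickle.load(open("c0.pkl","rb"))
im=d["top"]["image"][125:265,240:380,::-1]
cv2.imwrite("pics/top0c.png",cv2.resize(im,None,fx=4.2,fy=4.2,interpolation=cv2.INTER_CUBIC))
im=d["side"]["image"][165:295,240:400,::-1]
cv2.imwrite("pics/side0c.png",cv2.resize(im,None,fx=4.5,fy=4.5,interpolation=cv2.INTER_CUBIC))
```

```text
(no output)
```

View pics/top0c.png

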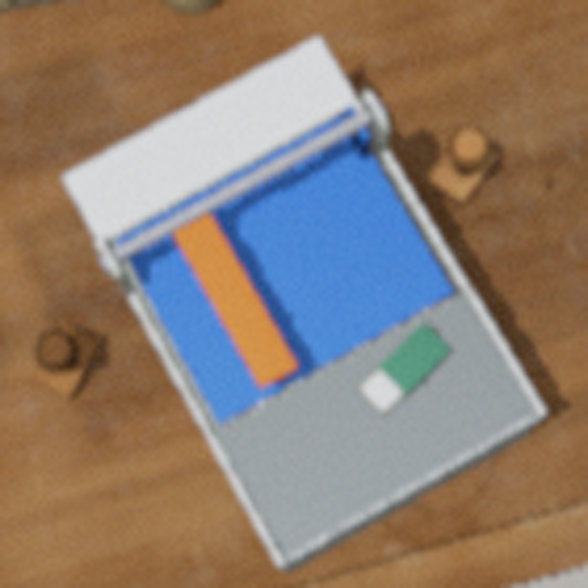

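View pics/side0c.png

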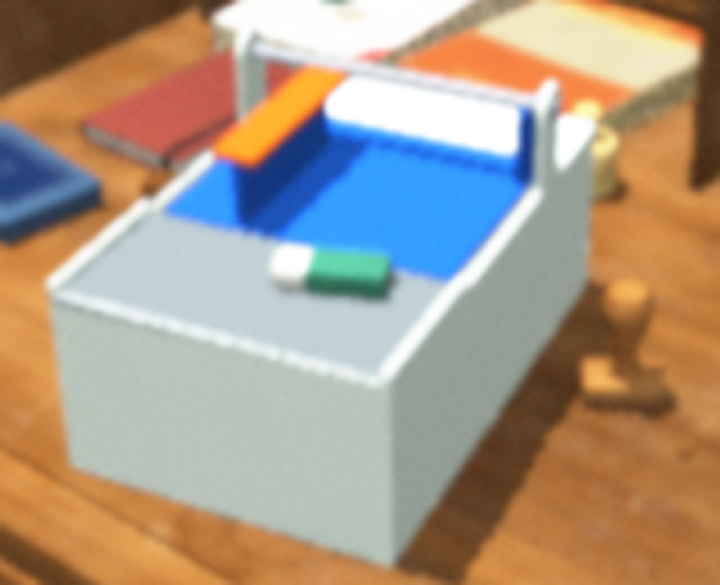

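```bash
cat > h.py <<'E'
import numpy as np, pickle, cv2
from scipy.optimize import least_squares
def proj(c,X):
    X=np.atleast_2d(X); p=X@np.array(c["R"]).T+c["t"]; s=p[:,:2]/p[:,2:]
    r2=(s**2).sum(1,keepdims=True); s=s*(1+c["k1"]*r2)
    return s*[c["fx"],c["fy"]]+[c["cx"],c["cy"]]
def ray(c,uv):
    uv=np.atleast_2d(uv).astype(float); sd=(uv-[c["cx"],c["cy"]])/[c["fx"],c["fy"]]; s=sd.copy()
    for _ in range(20): s=sd/(1+c["k1"]*(s**2).sum(1,keepdims=True))
    R=np.array(c["R"]); d=np.c_[s,np.ones(len(s))]@R; o=-R.T@c["t"]; return o,d
def atz(c,uv,z):
    o,d=ray(c,uv); return o+d*((z-o[2])/d[:,2])[:,None]
def tocrop(c0,f,px): return np.array(c0)+(np.atleast_2d(px)+.5)/f-.5
def b2w(b,X):
    X=np.atleast_2d(X)/1000.; c,s=np.cos(b[2]),np.sin(b[2])
    return np.c_[b[0]+c*X[:,0]-s*X[:,1], b[1]+s*X[:,0]+c*X[:,1], X[:,2]]
def w2b(b,X):
    X=np.atleast_2d(X); c,s=np.cos(b[2]),np.sin(b[2]); x=X[:,0]-b[0]; y=X[:,1]-b[1]
    return np.c_[c*x+s*y,-s*x+c*y,X[:,2]]*1000
E
python3 - <<'E'
from h import *
d=pickle.load(open("c0.pkl","rb"));T,S=d["top"],d["side"]
T3=[[-128,85,105],[-128,-85,105],[128,-85,100],[128,85,100],[-43,47,140],[-43,23,140]]
Tp=tocrop((240,125),4.2,[[283,567],[547,412],[320,37],[62,180],[262,387],[299,367]])
S3=[[-128,85,105],[-128,-85,105],[-128,85,0],[-128,-85,0],[-43,47,140],[-43,23,140]]
Sp=tocrop((240,165),4.5,[[50,285],[385,380],[75,465],[395,567],[218,157],[245,165]])
f=lambda b,w:np.r_[(proj(T,b2w(b,T3))-Tp).ravel()*w[0],(proj(S,b2w(b,S3))-Sp).ravel()*w[1]]
for w in [(1,1),(1,0),(0,1)]:
    r=least_squares(f,[.45,0,.5],args=(w,)); print(w,r.x,np.round(f(r.x,(1,1)).reshape(-1,2),1).tolist())
    if w==(1,1): b=r.x
np.save("bin.npy",b)
e=tocrop((240,125),4.2,[[432,322],[453,349],[384,413],[361,390]])
er=atz(T,e,.112); print("eraser top",er, w2b(b,er), w2b(b,er).mean(0))
es=tocrop((240,165),4.5,[[275,245],[390,253],[390,275],[270,268]])
er=atz(S,es,.112); print("eraser side", w2b(b,er), w2b(b,er).mean(0))
# depth checks
for n,uv,zz in (("T",(337,213),112),("T",(300,210),140),("T",(315,235),100)):
    o,dd=ray(T,[uv]);p=o+dd*T["depth"][uv[1],uv[0]];print(uv,w2b(b,p))
for nm,q in (("A",[(256,205)]),("B",[(351,160)])): 
    o,dd=ray(T,q);p=o+dd*T["depth"][q[0][1],q[0][0]];print(nm,w2b(b,p),p)
E
```

```text
(1, 1) [ 0.5435734  -0.01571995  0.50230127] [[-0.6, 0.7], [0.5, 0.7], [0.0, -0.1], [-0.0, -0.6], [-0.1, 1.0], [0.4, 0.5], [-0.5, -0.3], [1.4, -1.0], [-0.7, 0.8], [-0.2, 0.6], [-1.4, -1.8], [2.6, -1.4]]
(1, 0) [ 0.54448234 -0.01556371  0.50739497] [[-0.3, 0.3], [0.5, -0.0], [-0.4, -0.5], [-0.2, -0.7], [-0.1, 0.7], [0.4, 0.1], [0.1, -0.3], [2.2, -1.2], [-0.2, 0.8], [0.5, 0.3], [-1.0, -1.9], [3.0, -1.5]]
(0, 1) [ 0.5428653  -0.01710992  0.494302  ] [[-0.5, 0.9], [0.9, 1.4], [1.1, 0.2], [0.8, -0.8], [0.3, 1.2], [0.8, 0.8], [-0.7, -0.1], [0.9, -0.4], [-0.9, 0.9], [-0.7, 1.2], [-1.4, -1.6], [2.6, -1.1]]
eraser top [[ 0.5243364  -0.0884568   0.112     ]
 [ 0.50894747 -0.09962776  0.112     ]
 [ 0.47407891 -0.06075407  0.112     ]
 [ 0.48703834 -0.04838879  0.112     ]] [[-51.87948537 -54.49063648 112.        ]
 [-70.74571959 -56.87281785 112.        ]
 [-82.59171687  -6.01367335 112.        ]
 [-65.27988176  -1.41503075 112.        ]] [-67.6242009  -29.69803961 112.        ]
eraser side [[-66.86213766   1.92757308 112.        ]
 [-51.81669845 -48.71335879 112.        ]
 [-68.51696858 -56.53785368 112.        ]
 [-85.06137001  -5.36874261 112.        ]] [-68.06429367 -27.1730955  112.        ]
(337, 213) [[-69.11892356 -29.78201656 109.90339005]]
(300, 210) [[-25.27489167  42.002815   138.64888519]]
(315, 235) [[-86.68290276  39.3079246   95.56540254]]
A [[ 55.92046244 128.55210837  49.81347825]] [[0.53069578 0.12387557 0.04981348]]
B [[  35.18227726 -132.56343506   63.29353573]] [[ 0.6382317  -0.11497046  0.06329354]]
```

Bin pose and eraser check out: the eraser centre is at bin (-68,-29), 23 mm before the edge and turned about 0.24 rad, and depth agrees. Next I check the travel path's heights and work out the moves.

Run:
```python
from h import *
from scipy.spatial.transform import Rotation as Ro
d=pickle.load(open("c0.pkl","rb"));T=d["top"]
b=np.array([.5439,-.0157,.5040]);np.save("bin.npy",b)
vv,uu=np.mgrid[0:400,0:640]; o,dd=ray(T,np.c_[uu.ravel(),vv.ravel()]); dep=T["depth"].ravel()
P=o+dd*dep[:,None]; P=P[dep>0]
A=np.array([.181,.519]);tg=b2w(b,[-65.7,8,0])[0]; print("tcp target",tg)
for B0,B1 in ((A,np.array([.28,.2])),(np.array([.28,.2]),tg[:2]),(A,tg[:2])):
    for t in np.linspace(0,1,9):
        c=B0+(B1-B0)*t; m=np.linalg.norm(P[:,:2]-c,axis=1)<.09
        print(np.round(c,3), m.sum(), P[m,2].max().round(3) if m.any() else None)
R=Ro.from_quat([.16711,.98594,-.00084,-.00028]).as_matrix();print(R.round(3)); print("tool y bearing in bin deg",np.degrees(np.arctan2(R[1,1],R[0,1])-b[2]))
g=R.T@(np.array([.28,.2,.25])-[.18094,.51873,.2197])*1000;print(g)
g=R.T@(np.array([tg[0],tg[1],.25])-[.18094,.51873,.2197])*1000;print(g)
```

```text
tcp target [ 0.48250582 -0.04042337  0.        ]
[0.181 0.519] 1454 0.334
[0.193 0.479] 1434 0.334
[0.206 0.439] 1414 0.334
[0.218 0.399] 1570 0.334
[0.23 0.36] 1586 0.004
[0.243 0.32 ] 2101 0.004
[0.255 0.28 ] 2503 0.004
[0.268 0.24 ] 2567 0.012
[0.28 0.2 ] 2588 0.015
[0.28 0.2 ] 2588 0.015
[0.305 0.17 ] 2895 0.015
[0.331 0.14 ] 3180 0.015
[0.356 0.11 ] 3443 0.013
[0.381 0.08 ] 3659 0.106
[0.407 0.05 ] 3968 0.106
[0.432 0.02 ] 4264 0.142
[ 0.457 -0.01 ] 4441 0.142
[ 0.483 -0.04 ] 4583 0.142
[0.181 0.519] 1454 0.334
[0.219 0.449] 1265 0.334
[0.256 0.379] 1474 0.099
[0.294 0.309] 3421 0.158
[0.332 0.239] 3832 0.133
[0.369 0.169] 3844 0.015
[0.407 0.099] 3908 0.106
[0.445 0.03 ] 4243 0.142
[ 0.483 -0.04 ] 4583 0.142
[[-0.944  0.33  -0.001]
 [ 0.33   0.944 -0.002]
 [ 0.    -0.002 -1.   ]]
tool y bearing in bin deg 41.883312788576035
[-198.5470276  -268.33894625  -29.88434799]
[-468.96690865 -428.6045103   -29.67727706]
```

Call:
{"fn": "arm_command", "kwargs": {"increments": [[[80,-24,-32,-30,0],[80,-48,-64,-30,0],[80,-72,-96,-30,0],[80,-96,-128,-30,0],[80,-120,-160,-30,0],[80,-144,-192,-30,0],[80,-168,-224,-30,0],[80,-190,-254,-30,0]]]}}

```text
time_s: 0.77
tcp_pos: [0.2767, 0.2149, 0.2503]
eef_rot: [0.167, 0.986, -0.0, 0.0]
contact_force: [1.8, -0.7, -0.3]
opening: 0.0798
```

Call:
{"fn": "arm_command", "kwargs": {"increments": [[[80,-35,-22,0,0],[80,-70,-44,0,0],[80,-105,-65,0,0],[80,-140,-87,0,0],[80,-175,-109,0,0],[80,-210,-131,0,0],[80,-245,-152,0,0],[80,-278,-173,0,0]]]}}

```text
time_s: 1.43
tcp_pos: [0.4833, -0.0402, 0.2502]
eef_rot: [0.168, 0.986, 0.0, -0.0]
contact_force: [0.8, 1.1, 0.7]
opening: 0.08
```

Call:
{"fn": "arm_command", "kwargs": {"increments": [[[80,0,0,15,0],[80,0,0,25,0],[80,0,0,25,0]]]}}

```text
time_s: 1.68
tcp_pos: [0.4801, -0.0377, 0.2227]
eef_rot: [0.167, 0.986, 0.0, -0.003]
contact_force: [-0.1, 0.4, -0.2]
opening: 0.0795
```

```bash
cat > snap.py <<'E'
import sys
from bench import ctrl,cams
from h import *
n=sys.argv[1]; d={k:cams.camera(k) for k in ("side","top")}; pickle.dump(d,open(f"c{n}.pkl","wb"))
T=d["top"]["image"][125:265,240:380,::-1]; S=d["side"]["image"][125:265,250:390,::-1]
T=cv2.resize(T,(400,400),interpolation=cv2.INTER_CUBIC);S=cv2.resize(S,(400,400),interpolation=cv2.INTER_CUBIC)
cv2.imwrite(f"pics/s{n}.png",np.hstack([T,S]))
s=ctrl.sense(); b=np.load("bin.npy"); print(s["time_s"],s["tcp_pos"],"bin",w2b(b,s["tcp_pos"]).round(1),"F",s["contact_force"].round(2),s["opening"],s["q"].round(2))
E
python3 snap.py 1
```

```text
1.7833 [ 0.48094046 -0.03708252  0.22491771] bin [[-65.5  11.7 224.9]] F [-0.79  0.49  0.31] 0.07993435295383591 [-0.23  0.2  -0.35  1.02  0.    0.1 ]
```

View pics/s1.png

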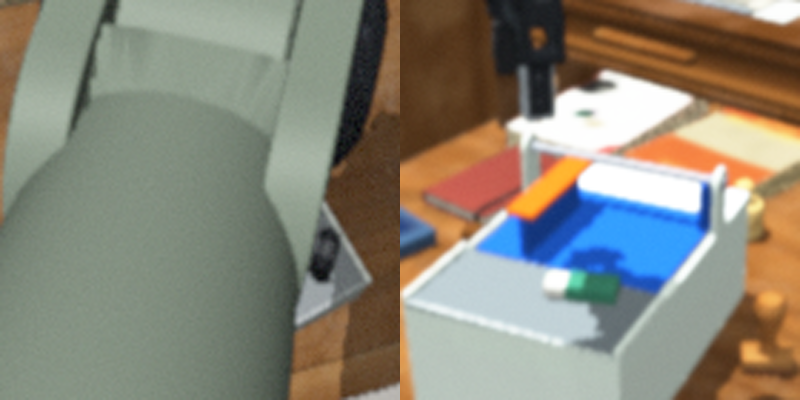

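Run:
```python
from h import *
d=pickle.load(open("c1.pkl","rb"));S=d["side"]
im=S["image"][60:260,200:400,::-1]
cv2.imwrite("pics/s1b.png",cv2.resize(im,(600,600),interpolation=cv2.INTER_CUBIC))
```

```text
(no output)
```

View pics/s1b.png

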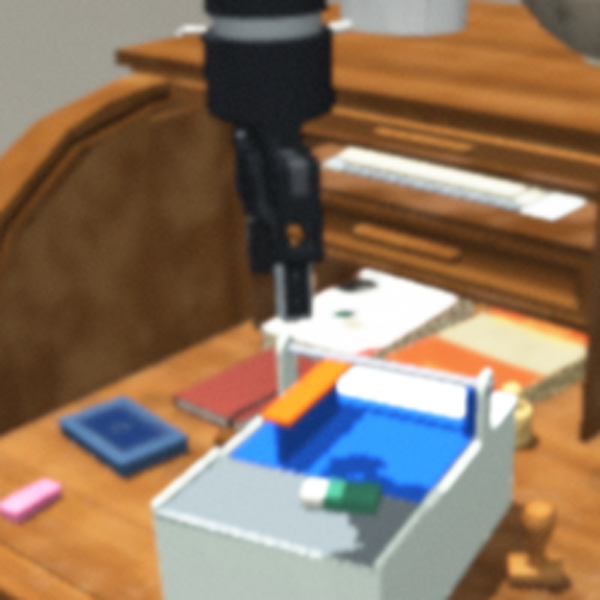

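Run:
```python
from h import *
d=pickle.load(open("c1.pkl","rb"));S=d["side"]
tcp=np.array([.48094,-.03708,.22492]); y=np.array([.33,.944,0]); x=np.array([-.944,.33,0])
for reach in (10,14,18,22):
    for off in (40,47,54):
        p=[tcp-y*off/1e3+x*k*.011-[0,0,reach/1e3] for k in (-1,0,1)]
        q=proj(S,p); print(reach,off,((q-[200,60]+.5)*3-.5).round(0).tolist())
```

```text
10 40 [[316.0, 360.0], [299.0, 363.0], [281.0, 365.0]]
10 47 [[319.0, 365.0], [301.0, 368.0], [284.0, 370.0]]
10 54 [[322.0, 370.0], [304.0, 372.0], [286.0, 375.0]]
14 40 [[316.0, 366.0], [299.0, 369.0], [282.0, 371.0]]
14 47 [[319.0, 371.0], [302.0, 374.0], [284.0, 376.0]]
14 54 [[322.0, 376.0], [304.0, 378.0], [287.0, 381.0]]
18 40 [[317.0, 372.0], [299.0, 375.0], [282.0, 377.0]]
18 47 [[319.0, 377.0], [302.0, 379.0], [285.0, 382.0]]
18 54 [[322.0, 382.0], [305.0, 384.0], [287.0, 387.0]]
22 40 [[317.0, 378.0], [300.0, 380.0], [282.0, 383.0]]
22 47 [[320.0, 383.0], [302.0, 385.0], [285.0, 388.0]]
22 54 [[323.0, 388.0], [305.0, 390.0], [287.0, 393.0]]
```

Run:
```python
from h import *
d=pickle.load(open("c1.pkl","rb"))
for n,r in (("side",[(297,163),(297,158),(293,160),(302,160),(300,140),(296,125),(285,130),(283,145),(290,110)]),("top",[(352,214),(350,210),(354,208),(352,220),(346,225)])):
    C=d[n]
    for u,v in r:
        z=C["depth"][v,u]
        o,dd=ray(C,[(u,v)]);p=(o+dd*z)[0];print(n,(u,v),z.round(3),p.round(3),w2b(np.load("bin.npy"),p).round(0))
T=d["top"]["image"][180:250,330:400,::-1];T=cv2.resize(T,(560,560),interpolation=cv2.INTER_CUBIC);cv2.imwrite("pics/t1b.png",T)
S=d["side"]["image"][90:180,260:350,::-1];S=cv2.resize(S,(560,560),interpolation=cv2.INTER_CUBIC);cv2.imwrite("pics/s1c.png",S)
```

```text
side (297, 163) 0.687 [ 0.458 -0.086  0.256] [[-109.  -20.  256.]]
side (297, 158) 0.681 [ 0.458 -0.087  0.266] [[-110.  -21.  266.]]
side (293, 160) 0.691 [ 0.456 -0.076  0.259] [[-106.  -11.  259.]]
side (302, 160) 0.686 [ 0.467 -0.089  0.261] [[-103.  -27.  261.]]
side (300, 140) 1.194 [0.73  0.339 0.117] [[334. 221. 117.]]
side (296, 125) 0.635 [ 0.45  -0.102  0.331] [[-124.  -30.  331.]]
side (285, 130) 0.677 [ 0.454 -0.059  0.311] [[-100.    6.  311.]]
side (283, 145) 0.762 [0.482 0.003 0.258] [[-45.  46. 258.]]
side (290, 110) 0.653 [ 0.459 -0.07   0.348] [[-101.   -7.  348.]]
top (352, 214) 0.672 [ 0.457 -0.093  0.35 ] [[-113.  -26.  350.]]
top (350, 210) 0.676 [ 0.465 -0.09   0.348] [[-105.  -27.  348.]]
top (354, 208) 0.676 [ 0.468 -0.097  0.349] [[-106.  -34.  349.]]
top (352, 220) 0.675 [ 0.448 -0.093  0.346] [[-121.  -21.  346.]]
top (346, 225) 0.924 [ 0.471 -0.096  0.096] [[-103.  -35.   96.]]
```

View pics/t1b.png

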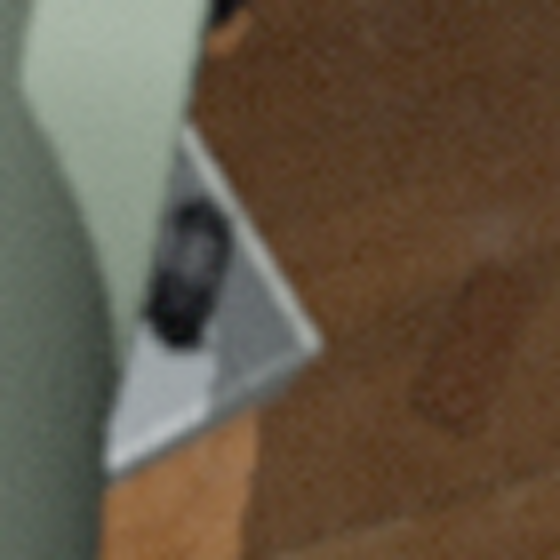

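View pics/s1c.png

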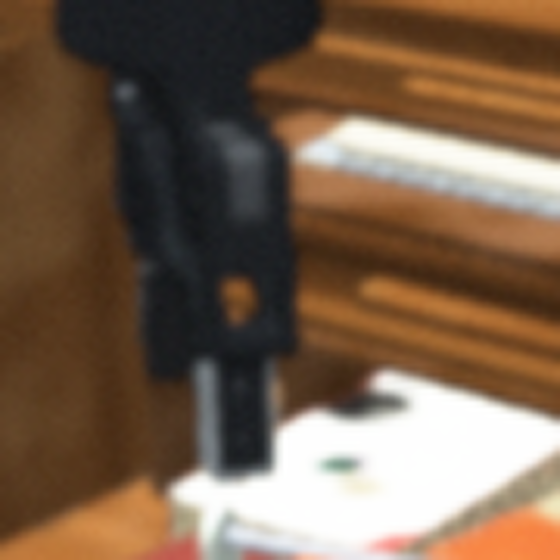

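Run:
```python
from h import *
d=pickle.load(open("c1.pkl","rb"));C=d["side"]
for v in range(146,192,2): print(v,C["depth"][v,288:306:2].round(2))
from bench import ctrl; print([a for a in dir(ctrl) if a[0]!='_'])
```

```text
146 [0.77 0.67 0.67 0.65 0.65 0.65 0.65 0.66 0.66]
148 [0.77 0.77 0.68 0.68 0.67 0.67 0.67 0.67 1.33]
150 [0.77 1.27 0.68 0.68 0.67 0.67 0.67 0.68 1.33]
152 [1.27 1.28 0.68 0.68 0.68 0.68 0.68 0.68 0.69]
154 [1.27 1.28 0.68 0.68 0.68 0.68 0.68 0.68 0.69]
156 [1.27 1.28 0.69 0.69 0.68 0.68 0.68 0.68 0.69]
158 [1.27 1.28 0.69 0.69 0.68 0.68 0.68 0.69 0.69]
160 [1.28 1.29 0.69 0.69 0.68 0.69 0.69 0.69 0.69]
162 [1.29 1.29 0.69 0.69 0.69 0.68 0.69 0.69 0.7 ]
164 [1.28 1.29 0.7  0.69 0.69 0.69 0.69 0.69 0.7 ]
166 [1.29 1.3  1.24 0.69 0.7  0.7  0.7  0.7  1.23]
168 [1.22 1.22 1.22 1.22 1.22 1.22 1.22 1.22 1.22]
170 [1.22 1.22 1.21 1.21 0.91 1.21 1.21 1.21 1.21]
172 [1.22 1.22 1.21 0.91 0.91 0.92 1.2  1.19 1.2 ]
174 [1.23 1.22 1.22 0.9  0.91 0.92 1.2  1.19 1.19]
176 [1.21 1.21 0.91 0.91 0.91 0.91 0.9  0.9  0.91]
178 [1.19 1.19 0.91 0.91 0.92 0.93 1.19 0.9  0.9 ]
180 [1.18 1.19 0.91 0.91 0.92 0.93 1.18 1.18 1.18]
182 [1.17 1.17 1.17 0.91 0.92 0.93 1.17 1.17 1.17]
184 [1.16 1.16 1.16 0.92 0.93 0.94 1.15 1.16 0.87]
186 [1.14 1.15 1.15 0.92 0.93 0.94 0.87 0.87 0.87]
188 [1.14 1.13 1.13 0.92 0.93 0.86 0.85 0.86 0.86]
190 [1.12 1.12 1.12 0.92 0.85 0.85 0.85 0.85 0.85]
['Unreachable', 'sense', 'tip_reach']
```

```bash
python3 - <<'E'
from h import *
d=pickle.load(open("c0.pkl","rb"));C=d["side"]
im=C["image"][60:150,30:120,::-1];cv2.imwrite("pics/s0g.png",cv2.resize(im,(560,560),interpolation=cv2.INTER_CUBIC))
for v in range(90,132,4): 
  for u in range(64,92,4):
    z=C["depth"][v,u]
    if 0<z<1.3:
        o,dd=ray(C,[(u,v)]); print((u,v),(o+dd*z)[0].round(3),end=' ')
  print()
tip=np.array([.18094,.51873,.2197-.022]); y=np.array([.33,.944,0])
print(proj(C,[tip+y*.047,tip-y*.047]))
E
python3 snap.py 2
```

```text
(64, 90) [0.154 0.456 0.343] (68, 90) [0.162 0.454 0.342] (72, 90) [0.171 0.455 0.341] (76, 90) [0.181 0.489 0.333] (80, 90) [0.19  0.491 0.331] (84, 90) [0.201 0.528 0.323] (88, 90) [0.214 0.582 0.312] 
(64, 94) [0.152 0.455 0.335] (68, 94) [0.16  0.453 0.334] (72, 94) [0.168 0.449 0.333] (76, 94) [0.179 0.488 0.324] (80, 94) [0.187 0.488 0.322] (84, 94) [0.199 0.536 0.312] (88, 94) [0.211 0.571 0.303] 
(64, 98) [0.149 0.454 0.326] (68, 98) [0.157 0.451 0.325] (72, 98) [0.166 0.453 0.323] (76, 98) [0.176 0.493 0.313] (80, 98) [0.184 0.475 0.315] (84, 98) [0.197 0.545 0.3  ] (88, 98) [0.208 0.561 0.295] 
(64, 102) [0.147 0.458 0.316] (68, 102) [0.155 0.453 0.315] (72, 102) [0.163 0.447 0.315] (76, 102) [0.173 0.476 0.307] (80, 102) [0.182 0.474 0.306] (84, 102) [0.196 0.562 0.286] (88, 102) [0.205 0.559 0.285] 
(64, 106) [0.144 0.455 0.307] (68, 106) [0.153 0.468 0.303] (76, 106) [0.17  0.451 0.303] (80, 106) [0.183 0.561 0.278] (84, 106) [0.193 0.561 0.276] (88, 106) [0.202 0.561 0.274] 
(68, 110) [0.15  0.454 0.296] (72, 110) [0.158 0.448 0.296] (76, 110) [0.167 0.444 0.295] (80, 110) [0.176 0.468 0.288] (84, 110) [0.19  0.56  0.266] (88, 110) [0.199 0.557 0.265] 
(72, 114) [0.156 0.471 0.281] (76, 114) [0.165 0.462 0.282] (80, 114) [0.174 0.467 0.279] (84, 114) [0.187 0.56  0.255] (88, 114) [0.197 0.559 0.254] 
(72, 118) [0.154 0.477 0.271] (76, 118) [0.162 0.467 0.271] (80, 118) [0.171 0.473 0.268] (84, 118) [0.185 0.565 0.244] (88, 118) [0.194 0.56  0.243] 
(76, 122) [0.16  0.467 0.261] (80, 122) [0.169 0.465 0.26 ] 
(76, 126) [0.157 0.467 0.252] (80, 126) [0.166 0.464 0.25 ] 

[[ 93.28299009 133.38972036]
 [ 85.29898581 144.78031322]]
1.8833 [ 0.48194934 -0.03711312  0.22600906] bin [[-64.6  11.2 226. ]] F [ 0.76 -0.31 -0.47] 0.08015268702932113 [-0.23  0.2  -0.35  1.02  0.    0.1 ]
```

View pics/s0g.png

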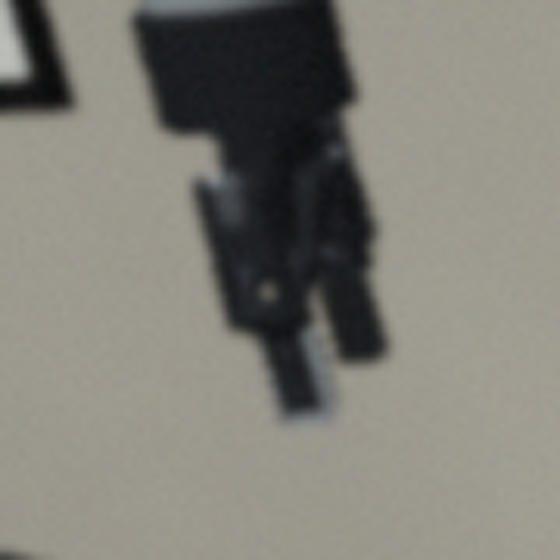

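View pics/s2.png

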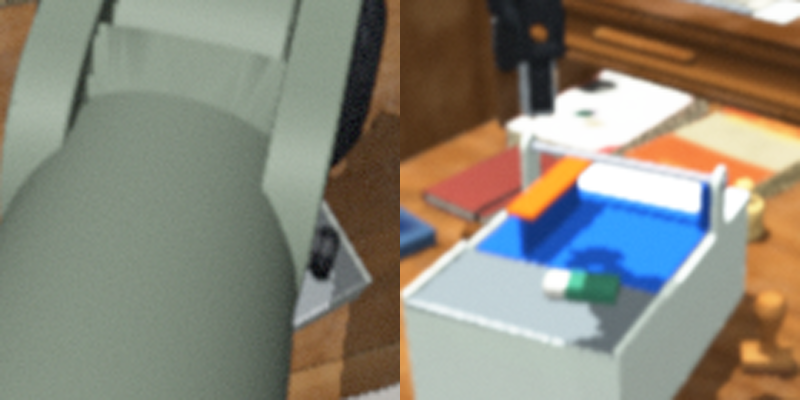

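The tips show 25 mm higher than the reported TCP in both cameras, although the text puts them 22 mm below it. I'll trust the images for height, come down in stages, and check with pictures and contact.

Call:
{"fn": "arm_command", "kwargs": {"increments": [[[80,-4,-4,15,0],[80,-4,-4,35,0],[80,-4,-4,55,0],[80,-4,-4,70,0],[80,-4,-4,70,0]]]}}

```text
time_s: 2.3
tcp_pos: [0.4829, -0.0419, 0.1537]
eef_rot: [0.166, 0.986, 0.0, -0.002]
contact_force: [0.2, -0.3, -0.7]
opening: 0.0802
```

```bash
cat > side.py <<'E'
import sys
from bench import ctrl,cams
from h import *
n=sys.argv[1]; S=cams.camera("side"); pickle.dump({"side":S},open(f"d{n}.pkl","wb"))
im=S["image"][130:240,245:385,::-1]
cv2.imwrite(f"pics/d{n}.png",cv2.resize(im,(700,550),interpolation=cv2.INTER_CUBIC))
s=ctrl.sense(); b=np.load("bin.npy"); print(s["time_s"],"bin",w2b(b,s["tcp_pos"]).round(1),"F",s["contact_force"].round(2),s["opening"].round(4))
E
python3 side.py 1
```

```text
Traceback (most recent call last):
  File "side.py", line 7, in <module>
    s=ctrl.sense(); b=np.load("bin.npy"); print(s["time_s"],"bin",w2b(b,s["tcp_pos"]).round(1),"F",s["contact_force"].round(2),s["opening"].round(4))
                                                                                                                               ^^^^^^^^^^^^^^^^^^
AttributeError: 'float' object has no attribute 'round'
```

View pics/d1.png

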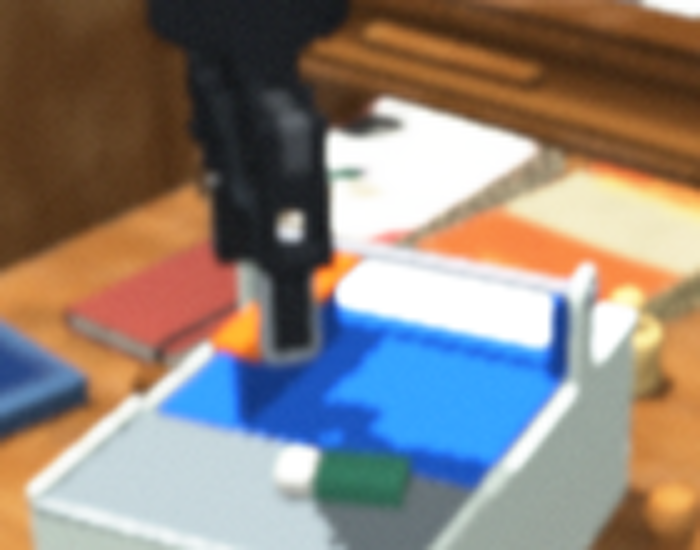

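```bash
sed -i 's/s\["opening"\].round(4)/round(s["opening"],4)/' side.py
python3 - <<'E'
from h import *
C=pickle.load(open("d1.pkl","rb"))["side"]; b=np.load("bin.npy")
def at(px):
    u,v=tocrop((245,130),5,[px])[0]; z=C["depth"][int(round(v)),int(round(u))]
    o,dd=ray(C,[(u,v)]);p=(o+dd*z)[0]; return (round(u,1),round(v,1)),round(float(z),3),w2b(b,p)[0].round(1)
for px in [(297,330),(297,340),(297,348),(285,350),(305,345),(268,345),(312,330),(247,270),(247,285),(247,295),(247,302),(242,300),(250,310)]: print(px,*at(px))
tcp=np.array([.4829,-.0419,.1537]);print(w2b(b,tcp))
E
```

```text
(297, 330) (np.float64(304.0), np.float64(195.6)) 0.721 [-103.2  -27.9  190.3]
(297, 340) (np.float64(304.0), np.float64(197.6)) 0.721 [-104.3  -28.4  186.8]
(297, 348) (np.float64(304.0), np.float64(199.2)) 0.722 [-105.1  -28.7  183.8]
(285, 350) (np.float64(301.6), np.float64(199.6)) 0.729 [-102.3  -21.9  180.1]
(305, 345) (np.float64(305.6), np.float64(198.6)) 0.726 [-100.5  -29.6  183. ]
(268, 345) (np.float64(298.2), np.float64(198.6)) 0.725 [-106.9  -17.4  183.5]
(312, 330) (np.float64(307.0), np.float64(195.6)) 0.72 [-100.9  -33.   190.2]
(247, 270) (np.float64(294.0), np.float64(183.6)) 0.916 [ 51.   83.1 123.3]
(247, 285) (np.float64(294.0), np.float64(186.6)) 0.918 [ 49.2  82.5 116.4]
(247, 295) (np.float64(294.0), np.float64(188.6)) 0.922 [ 50.1  83.3 110.5]
(247, 302) (np.float64(294.0), np.float64(190.0)) 0.922 [ 48.3  82.5 107.9]
(242, 300) (np.float64(293.0), np.float64(189.6)) 0.919 [ 45.7  83.6 109.9]
(250, 310) (np.float64(294.6), np.float64(191.6)) 0.84 [-15.3  43.5 141.9]
[[-66.06794753   6.51661795 153.7       ]]
```

Call:
{"fn": "arm_command", "kwargs": {"increments": [[[80,0,0,12,0],[80,0,0,24,0],[80,0,0,32,0],[80,0,0,32,0]]]}}

```text
time_s: 2.68
tcp_pos: [0.4845, -0.0428, 0.1234]
eef_rot: [0.167, 0.986, -0.0, -0.0]
contact_force: [-0.1, -0.6, 0.6]
opening: 0.0801
```

```bash
python3 side.py 2
```

```text
2.7333 bin [[-64.9   4.7 124. ]] F [-0.71 -1.04 -0.22] 0.08
```

View pics/d2.png

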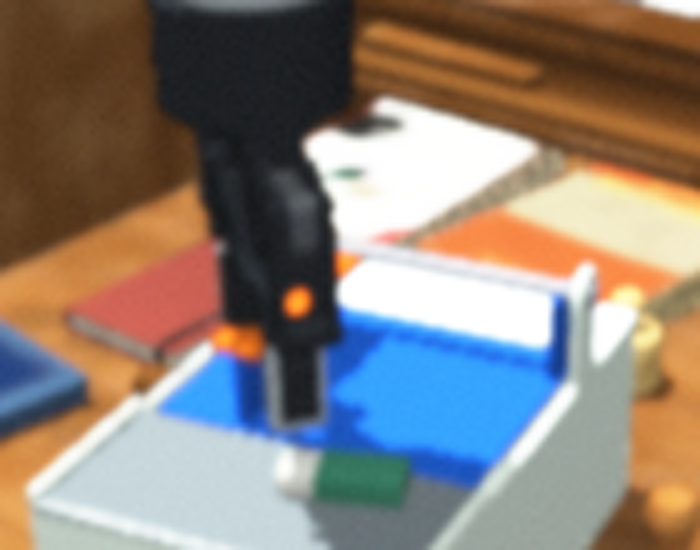

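Run:
```python
from h import *
C=pickle.load(open("d2.pkl","rb"))["side"]; b=np.load("bin.npy")
def at(px):
    u,v=tocrop((245,130),5,[px])[0]; z=C["depth"][int(round(v)),int(round(u))]
    o,dd=ray(C,[(u,v)]);p=(o+dd*z)[0]; return (round(u,1),round(v,1)),round(float(z),3),w2b(b,p)[0].round(1)
for px in [(240,290),(240,305),(240,315),(240,320),(228,315),(252,315),(240,335),(240,345),(225,340),(255,345),(298,400),(298,410),(298,418),(272,415),(322,415)]: print(px,*at(px))
# predicted presser/pusher tip outlines
tcp=np.array([-64.9,4.7]);u=np.array([.744,.668]);x=np.array([-.67,.745])
for nm,offs in (("presser",(40,54)),("pusher",(-40,-54))):
  pts=[np.r_[tcp+u*o+x*k,150] for o in offs for k in (-11,11)]
  print(nm,np.round(pts,0).tolist(),((proj(C,b2w(b,pts))-[245,130]+.5)*5-.5).round(0).tolist())
```

```text
(240, 290) (np.float64(292.6), np.float64(187.6)) 0.811 [-36.2  35.4 162.9]
(240, 305) (np.float64(292.6), np.float64(190.6)) 0.814 [-36.6  35.6 156.1]
(240, 315) (np.float64(292.6), np.float64(192.6)) 0.813 [-39.1  34.5 152.8]
(240, 320) (np.float64(292.6), np.float64(193.6)) 0.816 [-38.   35.2 149.8]
(228, 315) (np.float64(290.2), np.float64(192.6)) 0.813 [-40.9  39.2 152.7]
(252, 315) (np.float64(295.0), np.float64(192.6)) 0.816 [-34.6  31.3 151.3]
(240, 335) (np.float64(292.6), np.float64(196.6)) 0.822 [-35.8  37.  141.2]
(240, 345) (np.float64(292.6), np.float64(198.6)) 0.817 [-41.5  33.9 139.9]
(225, 340) (np.float64(289.6), np.float64(197.6)) 0.818 [-42.7  40.3 141.5]
(255, 345) (np.float64(295.6), np.float64(198.6)) 0.814 [-40.8  27.  141.1]
(298, 400) (np.float64(304.2), np.float64(209.6)) 0.736 [-102.5  -26.7  159.8]
(298, 410) (np.float64(304.2), np.float64(211.6)) 0.734 [-105.8  -28.3  157.6]
(298, 418) (np.float64(304.2), np.float64(213.2)) 0.735 [-106.6  -28.6  154.6]
(272, 415) (np.float64(299.0), np.float64(212.6)) 0.74 [-106.8  -17.5  153.4]
(322, 415) (np.float64(309.0), np.float64(212.6)) 0.748 [-92.2 -31.1 148.7]
presser [[-28.0, 23.0, 150.0], [-43.0, 40.0, 150.0], [-17.0, 33.0, 150.0], [-32.0, 49.0, 150.0]] [[277.0, 314.0], [225.0, 322.0], [269.0, 300.0], [218.0, 307.0]]
pusher [[-87.0, -30.0, 150.0], [-102.0, -14.0, 150.0], [-98.0, -40.0, 150.0], [-112.0, -23.0, 150.0]] [[326.0, 406.0], [270.0, 415.0], [335.0, 423.0], [279.0, 433.0]]
```

Geometry agrees: tips at z≈150 mm with TCP at 124, and the presser finger over the rail front at bin (-36,36). The pusher's leading corner is at (-87,-30), 8 mm in front of the eraser. I'll press down gradually.

Call:
{"fn": "arm_command", "kwargs": {"increments": [[[80,0,3.5,5,0],[80,0,3.5,11,0],[80,0,3.5,18,0],[80,0,3.5,25,0],[80,0,3.5,32,0],[80,0,3.5,36,0],[80,0,3.5,36,0]]]}}

```text
time_s: 3.32
tcp_pos: [0.4851, -0.0398, 0.0863]
eef_rot: [0.167, 0.986, -0.0, -0.001]
contact_force: [-1.3, -0.4, 0.9]
opening: 0.0797
```

```bash
python3 side.py 3
```

```text
3.3667 bin [[-63.    7.2  86.7]] F [-1.31 -1.32  0.59] 0.08
```

View pics/d3.png

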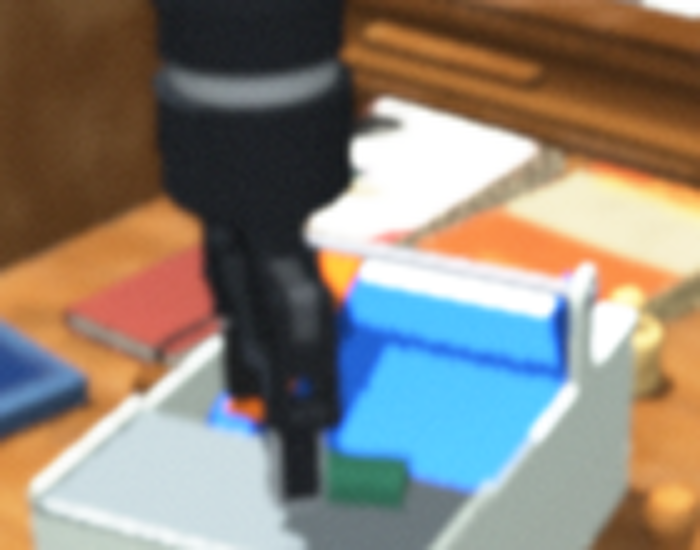

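Call:
{"fn": "arm_command", "kwargs": {"increments": [[[80,0,0,3,0],[80,0,0,6,0],[80,0,0,7,0],[80,0,0,7,0]]]}}

```text
time_s: 3.7
tcp_pos: [0.486, -0.0399, 0.0803]
eef_rot: [0.167, 0.986, -0.0, 0.0]
contact_force: [-0.3, 0.1, 1.2]
opening: 0.0798
```

```bash
python3 side.py 4
python3 - <<'E'
from h import *
C=pickle.load(open("d4.pkl","rb"))["side"]; b=np.load("bin.npy")
from bench import ctrl
s=ctrl.sense(); tcp=w2b(b,s["tcp_pos"])[0]
u=np.array([.744,.668]);x=np.array([-.67,.745])
for z in (100,105,110):
  pts=[np.r_[tcp[:2]+u*o+x*k,z] for o in (-40,-52) for k in (-11,11)]
  print(z,np.round(pts,0)[:,:2].tolist(),((proj(C,b2w(b,pts))-[245,130]+.5)*5-.5).round(0).tolist())
def at(px):
    u,v=tocrop((245,130),5,[px])[0]; z=C["depth"][int(round(v)),int(round(u))]
    o,dd=ray(C,[(u,v)]);p=(o+dd*z)[0]; return round(float(z),3),w2b(b,p)[0].round(1)
for px in [(300,480),(300,490),(300,500),(300,505),(300,512),(300,520),(300,530),(240,410),(240,418),(240,425)]: print(px,*at(px))
E
```

```text
3.75 bin [[-62.4   6.8  80.4]] F [-0.16 -0.55  1.24] 0.0799
100 [[-85.0, -28.0], [-100.0, -12.0], [-94.0, -36.0], [-108.0, -20.0]] [[328.0, 510.0], [274.0, 520.0], [336.0, 526.0], [281.0, 536.0]]
105 [[-85.0, -28.0], [-100.0, -12.0], [-94.0, -36.0], [-108.0, -20.0]] [[328.0, 500.0], [274.0, 509.0], [335.0, 515.0], [281.0, 525.0]]
110 [[-85.0, -28.0], [-100.0, -12.0], [-94.0, -36.0], [-108.0, -20.0]] [[327.0, 489.0], [273.0, 498.0], [335.0, 505.0], [280.0, 514.0]]
(300, 480) 0.754 [-102.8  -26.1  124.1]
(300, 490) 0.763 [-97.5 -22.9 115.7]
(300, 500) 0.757 [-104.3  -26.5  116. ]
(300, 505) 0.759 [-103.5  -26.   113. ]
(300, 512) 0.769 [-97.1 -22.2 104.9]
(300, 520) 0.77 [-98.3 -22.7 102. ]
(300, 530) 0.766 [-102.7  -25.   100.6]
(240, 410) 0.842 [-35.   39.7 103.6]
(240, 418) 0.849 [-31.3  42.2  97. ]
(240, 425) 0.893 [-0.4 61.2 72. ]
```

View pics/d4.png

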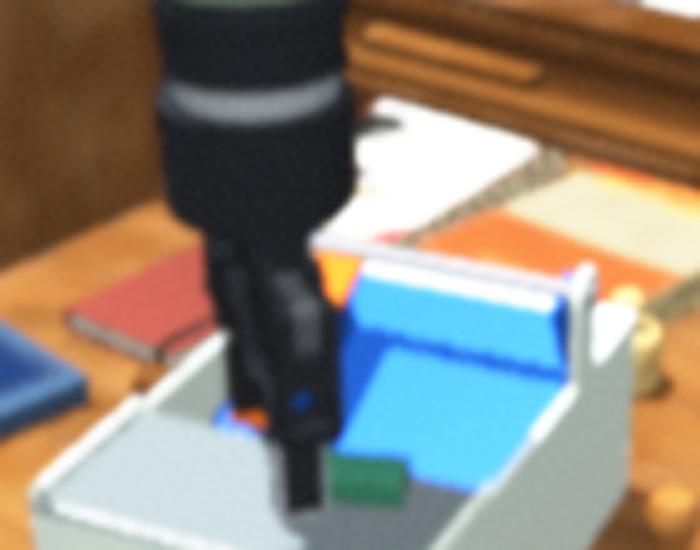

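Call:
{"fn": "arm_command", "kwargs": {"increments": [[[80,-2.5,3,1,0],[80,-5,6,2,0],[80,-8,9,2,0],[80,-11,12,2,0],[80,-13.5,15,2,0],[80,-13.5,15,2,0]]]}}

```text
time_s: 4.25
tcp_pos: [0.5046, -0.0297, 0.0785]
eef_rot: [0.167, 0.986, 0.0, 0.0]
contact_force: [0.1, -0.3, 0.7]
opening: 0.08
```

```bash
python3 side.py 5
```

```text
4.3 bin [[-41.4   6.7  78.5]] F [-0.18  0.14  0.88] 0.0798
```

View pics/d5.png

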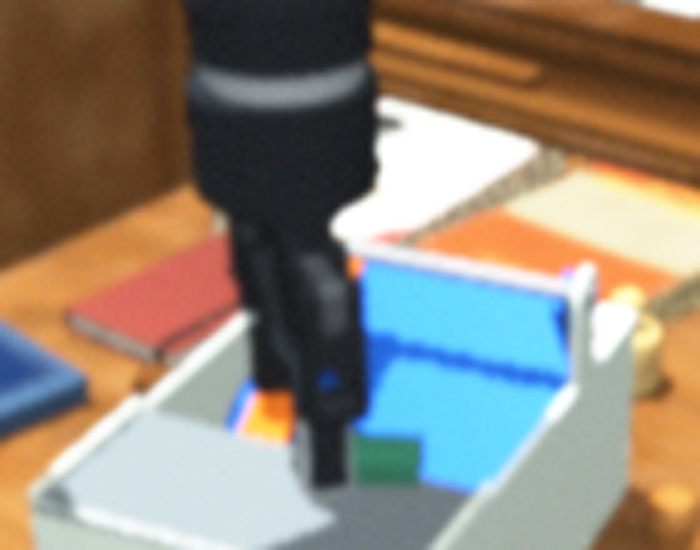

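Call:
{"fn": "arm_command", "kwargs": {"increments": [[[80,-3,3,0,0],[80,-5.5,6,0,0],[80,-8,9,0,0],[80,-10.5,12,0,0],[80,-10.5,12,0,0]]]}}

```text
time_s: 4.72
tcp_pos: [0.5183, -0.0219, 0.0785]
eef_rot: [0.167, 0.986, 0.0, 0.0]
contact_force: [-0.6, -0.2, 0.6]
opening: 0.0802
```

```bash
python3 side.py 6
```

```text
4.7667 bin [[-25.6   7.   78.5]] F [-0.95  0.54  1.79] 0.0796
```

View pics/d6.png

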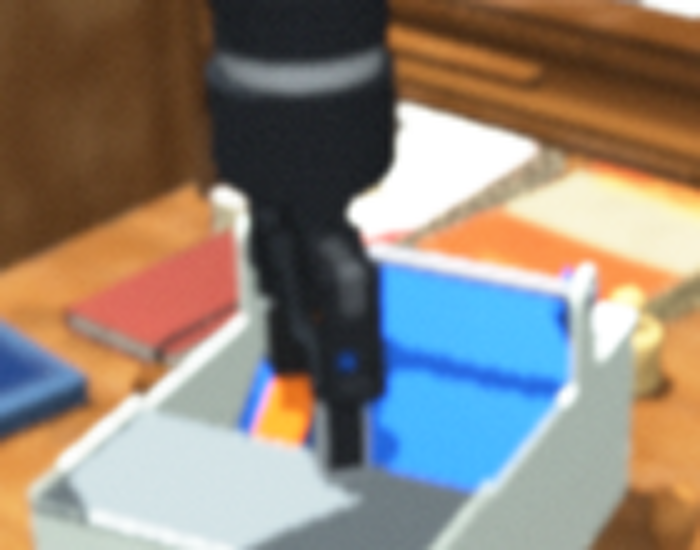

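Call:
{"fn": "arm_command", "kwargs": {"increments": [[[80,-1.5,1.5,0,0],[80,-2.5,3,0,0],[80,-2.5,3,0,0],[80,-2.5,3,0,0]]]}}

```text
time_s: 5.1
tcp_pos: [0.5209, -0.0203, 0.0784]
eef_rot: [0.167, 0.986, 0.0, -0.0]
contact_force: [-0.8, -0.4, 1.7]
opening: 0.0802
```

```bash
python3 side.py 7; python3 snap.py 7
```

```text
5.15 bin [[-22.4   7.1  78.5]] F [-0.93 -0.59  1.52] 0.0801
5.25 [ 0.52084547 -0.02027097  0.07850126] bin [[-22.4   7.1  78.5]] F [-0.89 -0.25  1.19] 0.08022071795512442 [-0.18  0.42 -0.46  0.69  0.    0.16]
```

View pics/d7.png

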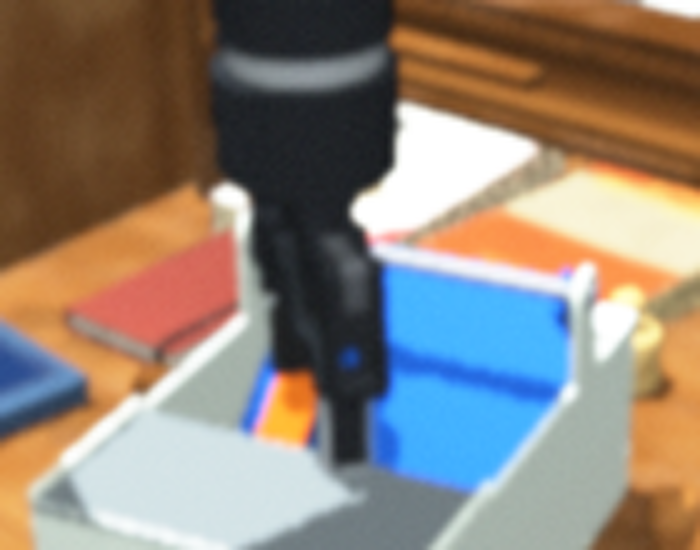

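View pics/s7.png

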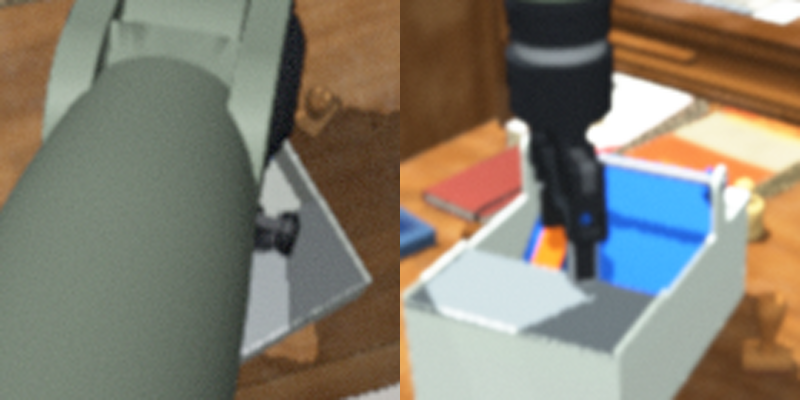

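The eraser is gone from the ledge. Its green end was at crop (385,460) and now only lid and ledge show there. I lift straight up so the lid closes behind the finger.

Call:
{"fn": "arm_command", "kwargs": {"increments": [[[80,0,0,-6,0],[80,0,0,-14,0],[80,0,0,-24,0],[80,0,0,-36,0],[80,0,0,-55,0],[80,0,0,-80,0],[80,0,0,-110,0],[80,0,0,-140,0]]]}}

```text
time_s: 5.92
tcp_pos: [0.5211, -0.02, 0.2208]
eef_rot: [0.167, 0.986, 0.0, 0.001]
contact_force: [1.1, -0.4, -0.4]
opening: 0.0798
```

Call:
{"fn": "arm_command", "kwargs": {"increments": [[[80,30,20,-20,0],[80,65,40,-20,0],[80,100,62,-20,0],[80,135,84,-20,0],[80,170,106,-20,0],[80,205,128,-20,0],[80,240,150,-20,0],[80,275,172,-20,0]]]}}

```text
time_s: 6.58
tcp_pos: [0.317, 0.2344, 0.24]
eef_rot: [0.167, 0.986, 0.001, 0.001]
contact_force: [1.0, 1.0, -0.1]
opening: 0.0803
```

Call:
{"fn": "arm_command", "kwargs": {"increments": [[[80,20,30,0,0],[80,40,60,0,0],[80,60,90,0,0],[80,60,90,0,0]]]}}

```text
time_s: 6.92
tcp_pos: [0.2899, 0.3433, 0.2401]
eef_rot: [0.164, 0.987, 0.003, 0.0]
contact_force: [0.9, -0.1, 0.6]
opening: 0.0803
```

```bash
python3 snap.py 8; python3 -c "
from h import *
d=pickle.load(open('c8.pkl','rb'))
cv2.imwrite('pics/f8.png',np.hstack([d['top']['image'][100:320,150:450,::-1],d['side']['image'][100:320,150:450,::-1]]))"
```

```text
7.0167 [0.29052913 0.33898252 0.23943898] bin [[-50.6 432.9 239.4]] F [-0.02 -0.12 -0.83] 0.07969883514850494 [ 0.7   0.12 -0.41  1.04  0.    1.03]
```

View pics/s8.png

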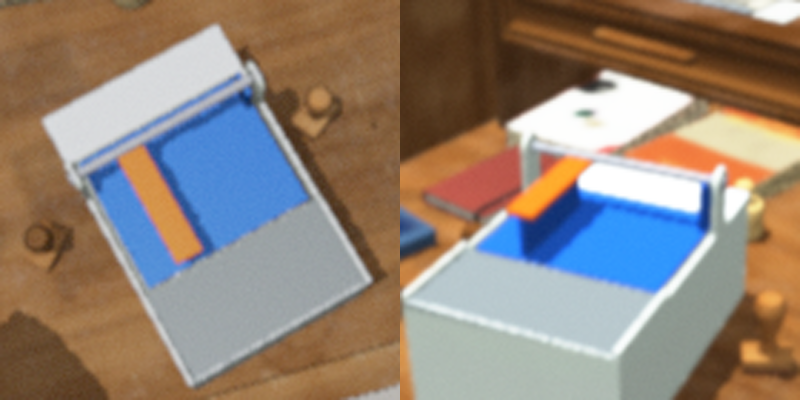

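View pics/f8.png

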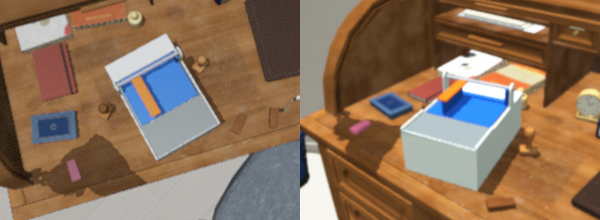

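The lid is level and shut, the ledge is empty, there's no green eraser on the desk, and both stamps and the look-alikes are in place. The hand is clear, so I'm handing it in.

Run:
```python
from h import *
a=pickle.load(open("c0.pkl","rb"))["top"]["depth"];c=pickle.load(open("c8.pkl","rb"))["top"]["depth"]
for n,(u0,u1,v0,v1) in {"lid+ledge":(300,345,180,245),"stampA":(245,268,198,222),"stampB":(340,362,150,175)}.items():
    print(n,np.abs(a-c)[v0:v1,u0:u1].max().round(3),np.median(np.abs(a-c)[v0:v1,u0:u1]).round(4))
from bench import order; print(order.close_job())
```

```text
lid+ledge 0.943 0.0018
stampA 1.035 0.0018
stampB 1.06 0.0019
the job is handed in; nothing more can be done
None
```

The eraser is in the bin. I pressed the orange rail with one fingertip to hold the lid open and pushed the eraser along the ledge with the other finger until it dropped over the edge. Then I lifted the hand straight up and the lid sprang shut. It took about 7 s, and the wrist force readings never went above about 2 N.

**Last pictures:** the lid is shut and the ledge is empty. There is no green eraser anywhere on the desk, and both stamps and the pink and brown look-alikes look unmoved. I did not see the eraser inside the bin, because the arm blocked the top camera while the lid was open. That it fell in is inferred from its vanishing at the edge and being nowhere else.

**Two things disagreed:**
- **Fingertip height:** the cameras showed the fingertips about 25 mm above the reported TCP, although the text puts them 22 mm below it. I went by the cameras, and the lid opened as they predicted.
- **Before/after depth check:** the median change was about 2 mm, but single pixels on the lid and ledge and at both stamps differed by about 1 m. I took these for missing depth readings and did not look further.

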